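Slide the spacer along the rail into the corner of the drilling jig

TASK

Using the fingertips only, push the rectangular steel spacer on the drilling jig straight across until it lies flat against the long rail, then slide it along the rail, keeping it against the rail, into the corner pocket until it is fully home: against the rail and the end stop. Never lift the spacer off the board, leave the collar and the other things on the bench where they are, and finish clear of everything.

Things in the scene. Friction and masses are not known exactly. Their poses are not given: they have to be found in the camera images.
- jig: Fixed drilling jig: plywood board 200 (x) x 370 (y) x 18 mm with aluminium bars 22 mm high on it (tops 40 mm above the bench). Origin: centre of the board's underside, z up. In its frame (mm): the rail runs along y from -180 to 165 on the side away from the robot, its working face, looking to -x, at x = 65. Position and yaw (up to 17 degrees) change.
- corner (a point): Inner corner of the pocket, on the board's top: (65, 145, 18) mm in the jig's frame; axes as the jig. Here the rail's face (x = 65) meets the end stop's face, which looks to -y (y = 145; the stop spans x = 10 to 85, y = 145 to 165)
- mouth (a point): Middle of the pocket's mouth, on the board's top: (44.5, 108, 18) mm in the jig's frame. The pocket is 41 mm wide and 37 mm deep, open to -y and above, between the rail and a cheek bar parallel to it (x = 10 to 24, y = 108 to 145, rounded nose at the mouth)
- home (a point): Where the origin of a spacer that is home lies: (47, 115, 18) mm in the jig's frame; 23 mm of the spacer's length then stand out of the mouth
- spacer: Loose rectangular steel block, 36 (its x) x 60 (its y) x 18 mm high, about 0.25 kg, two dark drill marks on its top. It lies flat on the jig board, its centre 85 to 110 mm from the rail, its long side turned up to 29 degrees from it. Origin: centre of its underside, 18 mm above the bench; z up, y along its length.
- collar: Loose round steel collar, 40 mm across, bore 22 mm, 16 mm high, lying flat on the jig board beside the spacer, about as far from the rail, on either side of it (the two change places). Origin: centre of its underside. Not to be moved.
- bush: Bystander: loose drill bush, a flanged steel plug 30 mm across and 20 mm high, standing on the jig board in the corner near the robot at the pocket's end. Origin: centre of its underside. Not to be moved.
- driver: Bystander: screwdriver with a red handle lying on the bench to the left of the jig. Origin under its middle.
- spanner: Bystander: steel spanner lying right of the jig. Origin under its middle.
- spray: Bystander: spray can, 64 mm across, 190 mm high, right of the jig. Origin: centre of its base.
- jar: Bystander: lidded amber jar, 70 mm across, 85 mm high, right of the jig. Origin: centre of its base.
- tin: Bystander: small paint tin, 80 mm across, 75 mm high, left of the jig. Origin: centre of its base.
- tape: Bystander: tape measure, 68 x 34 x 60 mm high, on the bench nearer the robot on the right. Origin: centre of its base.
Mind the look-alikes: they are no part of the job. What is shaped like the spacer but brown is not meant.

How it is judged (in metres and radians):
On the way, in this order (a step that is already met when the one before it is completed fails the run):
1. the spacer lies flat against the rail, not yet in the pocket (x of spacer in the frame of jig above 0.043 m and y of spacer in the frame of jig below 0.07 m and angle between the y axis of spacer and the y axis of jig, either way round below 0.12 rad and height (world z) of spacer below 0.021 m), for 0.1 s.
2. the spacer is home in the corner pocket (x of spacer in the frame of jig above 0.044 m and y of spacer in the frame of jig above 0.112 m and angle between the y axis of spacer and the y axis of jig, either way round below 0.07 rad and height (world z) of spacer below 0.021 m), for 0.2 s.
At the end, for the whole second after the job is handed in: the spacer lies flat on the board in the pocket, within 3 mm of the rail's face and within 3 mm of the end stop, its long side within 4 degrees of the rail, at rest and released (all of step 2 and linear speed of spacer below 0.01 m/s and contact force between spacer and the fingers below 0.1 N); the robot touches nothing.
It fails at once if the spacer is lifted off the board (more than 6 mm) or tipped (height (world z) of spacer above 0.024 m or angle between spacer's own z axis and vertical above 0.2 rad).
It fails at once if on its way along to the pocket the spacer leaves the rail by more than 8 mm (y of spacer in the frame of jig above 0.06 m and not (x of spacer in the frame of jig above 0.039 m)).
It fails at once if the collar or another thing on the bench is moved more than 15 mm (distance of any of collar, bush, driver, spanner, spray, jar, tin, tape from where it was at the start of the episode above 0.015 m).
It also fails if it takes over 54 s, if anything falls off the work surface, if the arm or the gripper's body presses on something with over 40 N, if the wrist force passes 120 N, or if a joint passes its speed limit or range.

ROBOT

A 6-joint arm with a two-finger parallel gripper is mounted at the origin on the work surface. World frame = base frame: x ahead of the robot, y to its left, z up, the work surface at z = 0. Lengths are in m, angles in degrees, forces in N, time in s.
With the tool pointing down it reaches from about 0.275 to 0.975 m from the base axis. Payload 8.4 kg.
Tool frame: the origin (TCP) lies midway between the tips of the shut fingers; the grasp point (between the pads) lies 19 mm behind it (grip_depth is the distance from the TCP to the grasp point, in m); z points along the fingers, y is the direction in which the jaws open and shut (so a half turn about z gives the same grasp; the last joint's range is limited). The gripper opens to 92 mm and grips with 3 to 60 N. Pads are 20 mm wide; open, the fingers measure 128 mm over their backs; the gripper's body (75 mm by 189 mm) begins 69 mm behind the grasp point.
Start: joints at [63.461, 20.225, 93.587, -0, 66.188, -0.138], TCP at [0.278, 0.56, 0.215] pointing down, gripper open.
Joint ranges: [-150.9, 150.9], [-52.94, 120.26], [3.33, 152.33], [-74.26, 254.26], [0, 154.13], [-172.89, 172.89]. Speed limits (degrees/s): [127.2, 127.2, 159.86, 180, 180, 180].

INTERFACE

Orientations are given as [roll, pitch, yaw] about the fixed x, y, z axes, in that order (R = Rz(yaw) Ry(pitch) Rx(roll)).
In Python, from plant import * gives the robot as it stands.
- The arm moves only by the shell command python3 -m pendant 'ROWS' [FORCE]. ROWS is JSON, one flat list of numbers, 5 for each row, row after row: the closure, from 0 (fully open) to 1 (shut), then the shift along the tool's x, y, z in cm, then the turn about the tool's z in rad. In form: [fingers, x, y, z, spin, fingers, x, y, z, spin, ...]. A call has 1 to 8 rows; each row is the pose to reach, as a shift and turn from the pose commanded when the call began, along the tool's axes at that moment; what a row does not reach only later rows make up. A row lasts 1/8 s, in which the tool goes at most 62.5 mm and 10.7 degrees, less where a joint would pass 70% of its speed; a pose out of reach is approached as far as the arm can. A call with a gripper value outside its range is refused whole. The fingers move at their own pace and stop on an object; FORCE is the grip in N (left out, the last holds). Time passes only in rows, so rows that repeat a pose let the fingers close. It gives the time, the measured TCP pose, the force and the opening at its end, in the units of the state.
- sense(): the state, without advancing time (a new reading comes with each control period).
- read_camera(name): name is "scene" or "top"; returns the picture (420x560x3 uint8, blue, green, red); there is no depth.
- camera_info(name): a dict with "K" (3x3 intrinsics, pixels), "D" ([k1, k2, p1, p2, k3] as OpenCV has them; the pictures are not rectified), "rvec" (rotation vector, rad) and "tvec" (3), from world to camera coordinates, as OpenCV has them. Camera axes: x right, y down, z forward; pixel columns grow to the right and rows downward; lengths in m; the calibration is good to about 2 mm. A picture is of the moment at which its call begins. camera_info takes no time and is no camera call.
- close_job(): hands the job in, once; it reports no verdict.
The state is a dict: "time_s": time; "joint_positions": joint angles; "joint_velocities": joint speeds; "joint_efforts": joint torques, N m; "ee_pos": TCP position; "ee_rot": TCP orientation; "wrist_force": force on the tool from outside, world axes, zero at the start; "torque": the same for the moment, N m; "finger_gap": finger opening in m.
Only numpy, scipy, OpenCV 4.12 (cv2) and the standard library are available. Lean on these libraries where they do the work, as an engineer would, in place of code of your own. Each camera call takes 0.05 s, during which the arm holds its last target. There are 200 camera calls.

## Working session

There is one attempt and no reset: what is moved stays moved. The work goes in short steps, Python scripts to look and compute and a shell command to move; the robot and the scene stay as the last step left them, time stands still between calls to the robot, and variables do not carry over. Pictures are saved under pics/ and viewed, about 8 in all and at most 12, crops included, and the job is handed in when it is done.

```bash
mkdir -p pics; ls; python3 - <<'E'
from plant import *
import cv2
for n in("top","scene"):
    cv2.imwrite(f"pics/{n}0.png",read_camera(n)); i=camera_info(n); print(n,i)
s=sense();print(s)
E
```

```text
pics
top {'K': array([[401.17387402,   0.        , 283.55852318],
       [  0.        , 401.17387402, 206.23651199],
       [  0.        ,   0.        ,   1.        ]]), 'D': array([-0.11106148,  0.        ,  0.        ,  0.        ,  0.        ]), 'rvec': array([ 2.15295953, -2.20529567,  0.07864835]), 'tvec': array([-0.02151777,  0.50995933,  0.96951675])}
scene {'K': array([[400.17253553,   0.        , 277.91306932],
       [  0.        , 400.17253553, 212.91369647],
       [  0.        ,   0.        ,   1.        ]]), 'D': array([0.03232373, 0.        , 0.        , 0.        , 0.        ]), 'rvec': array([ 2.25815959,  1.20632397, -0.4182726 ]), 'tvec': array([-0.24357984, -0.34059903,  1.37647608])}
{'time_s': 0.1, 'joint_positions': array([ 6.34629161e+01,  2.02572412e+01,  9.36234361e+01, -3.61684213e-03,
        6.61882415e+01, -1.35160449e-01]), 'joint_velocities': array([ 0.13825133, -0.09945775, -0.07722315, -0.1577825 ,  0.02566578,
        0.06049035]), 'joint_efforts': array([-3.80305037e-04, -5.94903660e+01, -3.34930694e+01,  6.99687540e-02,
        1.85171748e-02, -5.28876365e-05]), 'ee_pos': array([0.27771769, 0.55942477, 0.21396299]), 'ee_rot': array([-1.79931073e+02,  3.14461781e-03,  1.53599541e+02]), 'wrist_force': array([0.04682998, 0.56982432, 0.44421874]), 'torque': array([-0.03402596,  0.00675028,  0.01811286]), 'finger_gap': 0.09159608817399285}
```

View pics/top0.png

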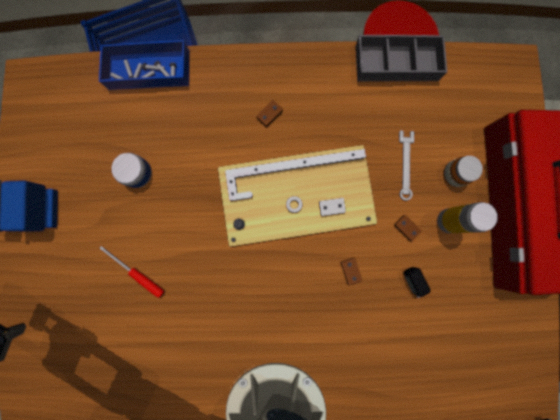

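View pics/scene0.png

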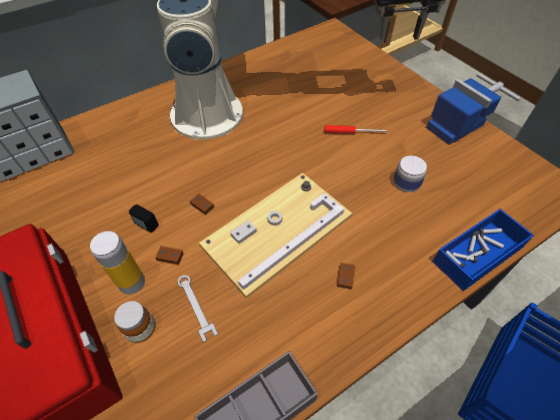

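Top view: steel spacer with two drill marks at about (332,207) on the board. Collar at (294,204), bush at (238,224), pocket at (240,185), rail from (230,175) to (366,154). The brown look-alike blocks at (270,112), (407,228) and (351,271) lie off the board and are not meant. Next I measure and confirm in an enlarged crop.

```bash
cat > h.py <<'E'
from plant import *
import cv2, numpy as np
def ray(n,px,z):
    i=camera_info(n);R=cv2.Rodrigues(i["rvec"])[0];C=-R.T@i["tvec"]
    u=cv2.undistortPoints(np.float64(px).reshape(-1,1,2),i["K"],i["D"]).reshape(-1,2)
    d=np.c_[u,np.ones(len(u))]@R
    return C+d*((z-C[2])/d[:,2])[:,None]
def proj(n,P):
    i=camera_info(n);return cv2.projectPoints(np.float64(P).reshape(-1,1,3),i["rvec"],i["tvec"],i["K"],i["D"])[0].reshape(-1,2)
def big(m,k=0):
    c=sorted(cv2.findContours(m.astype(np.uint8),cv2.RETR_EXTERNAL,cv2.CHAIN_APPROX_NONE)[0],key=cv2.contourArea)
    return c[-1-k]
E
python3 - <<'E'
from h import *
im=cv2.imread("pics/top0.png")
hsv=cv2.cvtColor(im,cv2.COLOR_BGR2HSV);H,S,V=cv2.split(hsv)
print(hsv[200,260],hsv[207,332],hsv[207,325],hsv[154,340],hsv[130,300],hsv[204,285])
y=((H>16)&(H<35)&(V>130)&(S>50)).astype(np.uint8)
c=big(y);h=cv2.convexHull(c)
bo=np.zeros_like(y);cv2.fillPoly(bo,[h],1)
W=ray("top",h,0.018)[:,:2].astype(np.float32)
r=cv2.minAreaRect(W);print("board",r,cv2.boxPoints(r))
g=(bo&(S<60)&(V>90)).astype(np.uint8)
for q in cv2.findContours(g,cv2.RETR_EXTERNAL,cv2.CHAIN_APPROX_NONE)[0]:
    if cv2.contourArea(q)>25:
        print(cv2.minAreaRect(q), cv2.contourArea(q), "top36mm",cv2.minAreaRect(ray("top",q,.036)[:,:2].astype(np.float32)))
v=im[130:260,205:390]; cv2.imwrite("pics/crop.png",cv2.resize(v,None,fx=4,fy=4,interpolation=cv2.INTER_CUBIC))
E
```

```text
[ 22 120 196] [160   4 186] [138  14  89] [150   6 197] [ 14 190 138] [ 20 102 185]
board ((0.5371008515357971, -0.06690044701099396), (0.20261134207248688, 0.3729553818702698), 7.292240142822266) [[ 0.4129449   0.10521019]
 [ 0.46028423 -0.2647286 ]
 [ 0.6612568  -0.23901108]
 [ 0.61391747  0.13092771]]
((331.9200134277344, 206.4399871826172), (14.9906644821167, 25.173004150390625), 81.8698959350586) 335.0 top36mm ((0.5047104358673096, -0.15116803348064423), (0.03644808009266853, 0.061176691204309464), 6.7006120681762695)
((293.5, 204.5), (15.0, 15.0), 90.0) 182.0 top36mm ((0.5116930603981018, -0.058051954954862595), (0.03641071915626526, 0.03650780767202377), 88.60872650146484)
((296.5405578613281, 173.7432403564453), (31.564605712890625, 141.21871948242188), 80.53767395019531) 1427.0 top36mm ((0.5868349671363831, -0.06838518381118774), (0.07787107676267624, 0.3464692234992981), 7.989974021911621)
```

View pics/crop.png

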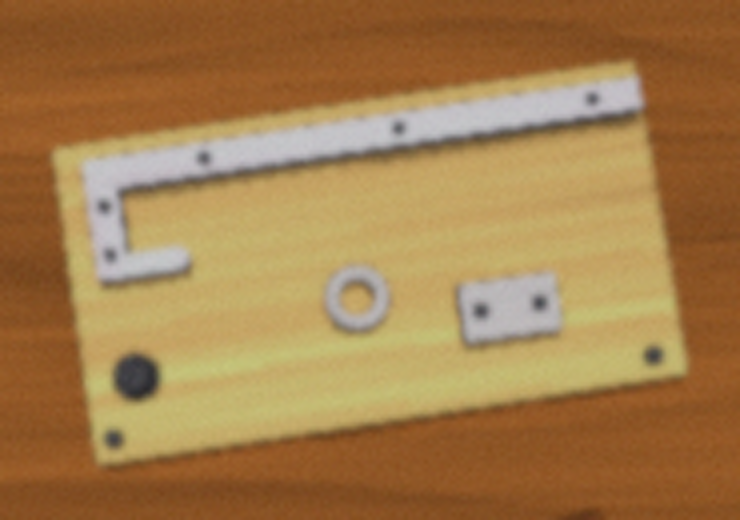

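The crop confirms it: the grey rectangle with two drill marks at top-image (332,207) is the spacer, the ring is the collar (294,204), the dark disc is the bush. The spacer is almost parallel to the rail. I'll refine the jig frame from the rail edges.

```bash
cat >> h.py <<'E'
def masks(im):
    H,S,V=cv2.split(cv2.cvtColor(im,cv2.COLOR_BGR2HSV))
    y=((H>16)&(H<35)&(V>130)&(S>50)).astype(np.uint8)
    bo=np.zeros_like(y);cv2.fillPoly(bo,[cv2.convexHull(big(y))],1)
    return bo,(bo&(S<60)&(V>90)).astype(np.uint8)
E
python3 - <<'E'
from h import *
from numpy import *
im=cv2.imread("pics/top0.png");bo,g=masks(im)
q=big(g)[:,0,:];W=ray("top",q,.040)[:,:2]
o=array([.537,-.067]);a=radians(7.5)
def J(P,o,a): d=P-o;return c_[d[:,0]*cos(a)+d[:,1]*sin(a),-d[:,0]*sin(a)+d[:,1]*cos(a)]
j=J(W,o,a)
def fit(m,k):  # line of jig x on y
    p=polyfit(j[m,1-k],j[m,k],1);r=j[m,k]-polyval(p,j[m,1-k]);return p,r.std(),m.sum()
f=(abs(j[:,0]-.065)<.008)&(j[:,1]<.09)&(j[:,1]>-.17)
b=(abs(j[:,0]-.085)<.008)&(j[:,1]<.15)&(j[:,1]>-.17)
e=(abs(j[:,1]-.165)<.008)&(j[:,0]<.08)&(j[:,0]>.015)
s=(abs(j[:,1]-.145)<.008)&(j[:,0]<.06)&(j[:,0]>.028)
for n,m,k in(("front65",f,0),("back85",b,0),("end165",e,1),("stop145",s,1)): print(n,fit(m,k))
P=ray("top",big(bo),.018)[:,:2];jb=J(P,o,a)
for n,k,v in(("nearx-100",0,-.1),("farx100",0,.1),("left185",1,.185),("right-185",1,-.185)):
    m=(abs(jb[:,k]-v)<.008)&(abs(jb[:,1-k])<(.15 if k==0 else .08));p=polyfit(jb[m,1-k],jb[m,k],1);print(n,p,m.sum())
E
```

```text
front65 (array([0.00285463, 0.06398461]), np.float64(0.0007036677529699937), np.int64(105))
back85 (array([0.00354468, 0.08455994]), np.float64(0.0007163338947550694), np.int64(130))
end165 (array([-0.00371313,  0.16382374]), np.float64(0.0006543321961724352), np.int64(26))
stop145 (array([-0.03439696,  0.14597637]), np.float64(0.0006300169410845498), np.int64(13))
nearx-100 [ 0.00464341 -0.10100685] 121
farx100 [0.00260331 0.10128351] 118
left185 [-0.00521844  0.18630708] 64
right-185 [ 0.00033331 -0.18599064] 63
```

```bash
cat >> h.py <<'E'
O=np.array([.5365,-.067]);A=np.radians(7.3)
RJ=np.array([[np.cos(A),-np.sin(A)],[np.sin(A),np.cos(A)]])
def j2w(p): return O+RJ@np.array(p)
def w2j(p): return (np.array(p)-O)@RJ
def rows(jx,jy,z):  # shift in tool axes, cm, from measured pose
    s=sense();R=cv2.Rodrigues(np.zeros(3))[0]
    from scipy.spatial.transform import Rotation as T
    R=T.from_euler("xyz",s["ee_rot"],degrees=True).as_matrix()
    d=np.r_[j2w([jx,jy]),z]-s["ee_pos"]
    y=s["ee_rot"][2];print("tool shift cm",(R.T@d*100).round(2),"spin rad",round(np.radians((y-187.3+180)%360-180),3))
def state():
    s=sense();print(s["time_s"],"jig mm",(w2j(s["ee_pos"][:2])*1000).round(1),"z",s["ee_pos"][2].round(4),"yaw",s["ee_rot"][2].round(2),"F",s["wrist_force"].round(1),"gap",s["finger_gap"].round(4))
E
python3 - <<'E'
from h import *
print("spacer",w2j([.5047,-.1512]),"collar",w2j(ray("top",[[293.5,204.5]],.034)[0,:2]))
rows(-.088,-.079,.10);state()
E
```

```text
spacer [-0.04224108 -0.07947686] collar [-0.02333723  0.01198328]
tool shift cm [-48.09 -56.04  11.47] spin rad -0.588Traceback (most recent call last):
  File "<stdin>", line 3, in <module>
  File "h.py", line 29, in state
    s=sense();print(s["time_s"],"jig mm",(w2j(s["ee_pos"][:2])*1000).round(1),"z",s["ee_pos"][2].round(4),"yaw",s["ee_rot"][2].round(2),"F",s["wrist_force"].round(1),"gap",s["finger_gap"].round(4))
                                                                                                                                                                            ^^^^^^^^^^^^^^^^^^^^^
AttributeError: 'float' object has no attribute 'round'
```

```bash
sed -i 's/s\["finger_gap"\].round(4)/round(s["finger_gap"],4)/' h.py
python3 -m pendant '[0.78,-4,-4.6,0,-0.1, 0.78,-8,-9.2,0,-0.2, 0.78,-12,-13.8,0,-0.3, 0.78,-16,-18.6,0,-0.4, 0.78,-20,-23.2,0,-0.5, 0.78,-24,-28,0,-0.588, 0.78,-28,-32.6,0,-0.588, 0.78,-32,-37.2,0,-0.588]'
python3 - <<'E'
from h import *
rows(-.088,-.079,.10);state()
E
```

```text
time_s: 1.1
ee_pos: [0.3992, 0.0824, 0.2147]
ee_rot: [180.0, 0.0, -172.7]
wrist_force: [1.3, 0.0, 1.0]
finger_gap: 0.0203
tool shift cm [ -2.91 -24.47  11.47] spin rad 0.0
1.1 jig mm [-117.2  165.7] z 0.2147 yaw -172.69 F [1.3 0.  1. ] gap 0.0203
```

```bash
python3 -m pendant '[0.78,-0.6,-5,0,0, 0.78,-1.2,-10,0,0, 0.78,-1.8,-15,2,0, 0.78,-2.4,-20,5,0, 0.78,-2.9,-24.5,9,0, 0.78,-2.9,-24.5,11.5,0, 0.78,-2.9,-24.5,13,0, 0.78,-2.9,-24.5,13,0]'
python3 - <<'E'
from h import *
rows(-.088,-.079,.023);state()
E
```

```text
time_s: 2.1
ee_pos: [0.4582, -0.1544, 0.0839]
ee_rot: [179.9, -0.1, -172.7]
wrist_force: [-0.7, 0.2, 1.4]
finger_gap: 0.0202
tool shift cm [-0.08 -0.23  6.09] spin rad 0.0
2.1 jig mm [-88.7 -76.8] z 0.0839 yaw -172.68 F [-0.7  0.2  1.4] gap 0.0202
```

```bash
python3 -m pendant '[0.78,0,-0.2,2,0, 0.78,0,-0.2,4,0, 0.78,0,-0.2,5.5,0, 0.78,0,-0.2,6,0, 0.78,0,-0.2,6,0]'
python3 - <<'E'
from h import *
state(); cv2.imwrite("pics/top1.png",cv2.resize(read_camera("top")[90:290,180:440],None,fx=3,fy=3,interpolation=2)); cv2.imwrite("pics/sc1.png",cv2.resize(read_camera("scene")[130:310,170:390],None,fx=3,fy=3,interpolation=2))
E
```

```text
time_s: 2.72
ee_pos: [0.4595, -0.1569, 0.0249]
ee_rot: [-180.0, 0.0, -172.7]
wrist_force: [-0.2, 0.4, -0.1]
finger_gap: 0.0202
2.725 jig mm [-87.8 -79.4] z 0.0249 yaw -172.69 F [-0.2  0.4 -0.1] gap 0.0202
```

View pics/sc1.png

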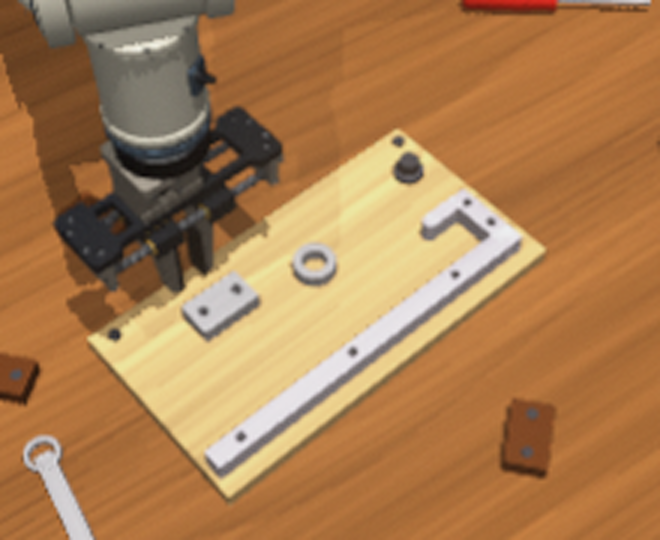

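The fingertips sit beside the spacer's near long face at about (190,280) in the crop and are clear of the collar. Now I push straight across.

```bash
python3 -m pendant '[0.78,-0.7,0,0,0, 0.78,-1.4,0,0,0, 0.78,-2,0,0,0, 0.78,-2.6,0,0,0, 0.78,-3.2,0,0,0, 0.78,-3.8,0,0,0, 0.78,-4.4,0,0,0, 0.78,-5,0,0,0]'
python3 -m pendant '[0.78,-0.6,0,0,0, 0.78,-1.2,0,0,0, 0.78,-1.8,0,0,0, 0.78,-2.4,0,0,0, 0.78,-3,0,0,0, 0.78,-3.6,0,0,0, 0.78,-4.1,0,0,0, 0.78,-4.5,0,0,0]'
python3 - <<'E'
from h import *
state();rows(.019,-.079,.025); im=read_camera("top");cv2.imwrite("pics/top2.png",im);cv2.imwrite("pics/top2c.png",cv2.resize(im[110:260,200:400],None,fx=4,fy=4,interpolation=2))
E
```

```text
time_s: 3.82
ee_pos: [0.5093, -0.1506, 0.0245]
ee_rot: [-180.0, 0.0, -172.7]
wrist_force: [-1.6, -0.6, -0.8]
finger_gap: 0.0203
time_s: 4.82
ee_pos: [0.5537, -0.1449, 0.0246]
ee_rot: [-180.0, -0.0, -172.7]
wrist_force: [-1.6, -0.3, 1.1]
finger_gap: 0.0203
4.825 jig mm [  7.2 -79.5] z 0.0246 yaw -172.71 F [-1.6 -0.3  1.1] gap 0.0203
tool shift cm [-1.18  0.05 -0.04] spin rad -0.0
```

View pics/top2c.png

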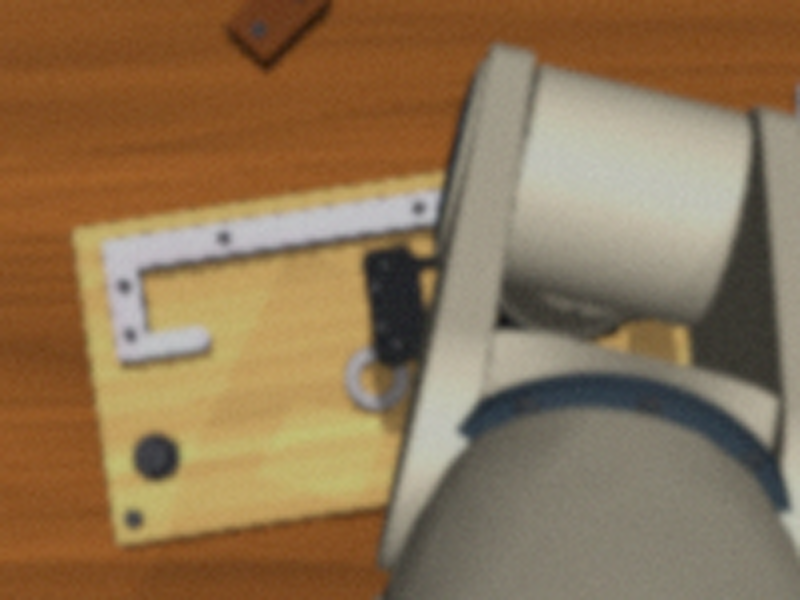

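The top view is blocked by the arm. The collar is undisturbed at crop (375,378). I continue slowly and watch the force.

```bash
python3 -m pendant '[0.78,-0.3,0,0,0, 0.78,-0.6,0,0,0, 0.78,-0.8,0,0,0, 0.78,-1,0,0,0, 0.78,-1.1,0,0,0, 0.78,-1.1,0,0,0]'
python3 -m pendant '[0.78,-0.1,0,0,0, 0.78,-0.1,0,0,0]';python3 -c "
from h import *
state()"
```

```text
time_s: 5.62
ee_pos: [0.5646, -0.1436, 0.0246]
ee_rot: [-180.0, 0.0, -172.7]
wrist_force: [-1.7, 0.4, 0.7]
finger_gap: 0.0204
time_s: 5.88
ee_pos: [0.5654, -0.1434, 0.0246]
ee_rot: [-180.0, 0.0, -172.7]
wrist_force: [-1.4, -0.9, 1.4]
finger_gap: 0.0202
5.875 jig mm [ 19.  -79.5] z 0.0246 yaw -172.71 F [-1.4 -0.9  1.4] gap 0.0202
```

```bash
for i in 1; do python3 -m pendant '[0.78,-0.1,0,0,0, 0.78,-0.1,0,0,0]'; python3 -m pendant '[0.78,-0.1,0,0,0, 0.78,-0.1,0,0,0]';done; python3 - <<'E'
from h import *
state();cv2.imwrite("pics/sc2.png",cv2.resize(read_camera("scene")[150:300,190:370],None,fx=4,fy=4,interpolation=2))
E
```

```text
time_s: 6.12
ee_pos: [0.5665, -0.1433, 0.0246]
ee_rot: [-180.0, 0.0, -172.7]
wrist_force: [-1.6, -0.3, 0.6]
finger_gap: 0.0198
time_s: 6.38
ee_pos: [0.5674, -0.1432, 0.0246]
ee_rot: [-180.0, -0.0, -172.7]
wrist_force: [-2.1, -0.1, 2.2]
finger_gap: 0.0202
6.375 jig mm [ 20.9 -79.5] z 0.0246 yaw -172.71 F [-2.1 -0.1  2.2] gap 0.0202
```

View pics/sc2.png

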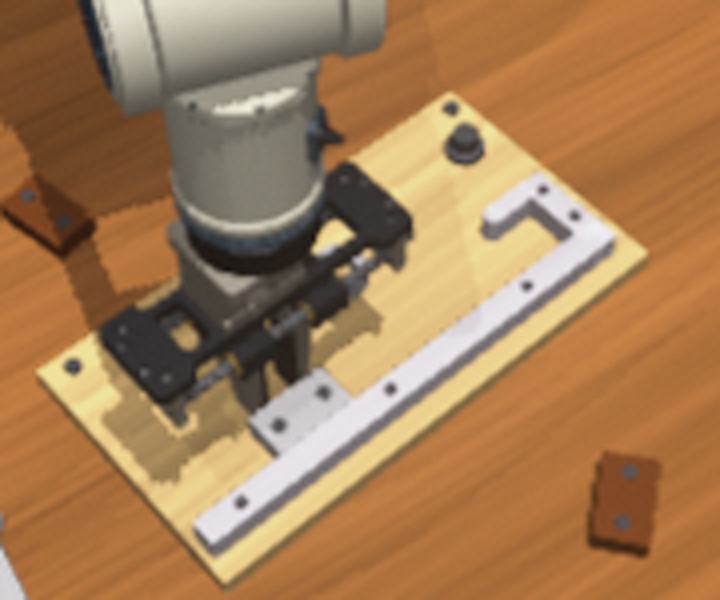

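The spacer, at crop (300,410), is now next to the rail. No contact force yet, so I continue in 1 mm steps.

```bash
for k in a; do python3 -m pendant '[0.78,-0.1,0,0,0, 0.78,-0.1,0,0,0]'|grep wr; python3 -m pendant '[0.78,-0.1,0,0,0, 0.78,-0.1,0,0,0]'|grep wr;python3 -m pendant '[0.78,-0.1,0,0,0, 0.78,-0.1,0,0,0]'|grep wr;done; python3 -c "
from h import *
state()"
```

```text
wrist_force: [-5.3, -1.4, 5.3]
wrist_force: [-8.9, -2.5, 7.7]
wrist_force: [-11.0, -3.5, 9.9]
7.175 jig mm [ 21.1 -79.4] z 0.0244 yaw -172.69 F [-11.   -3.5   9.9] gap 0.0201
```

Contact: about 11 N against the rail, so the spacer is flat. I back off, rise, go to the far (−y) end and shut the fingers.

```bash
python3 -m pendant '[0.78,0.7,0,0,0, 0.78,2.3,0,0,0, 0.78,2.3,0,-3,0, 1,2.3,0,-6,0, 1,1,-3,-6,0, 1,-2,-6,-6,0, 1,-2.6,-6,-6,0, 1,-2.6,-6,-6,0]'
python3 - <<'E'
from h import *
state();rows(.047,-.139,.0245);cv2.imwrite("pics/sc3.png",cv2.resize(read_camera("scene")[150:300,190:370],None,fx=4,fy=4,interpolation=2))
E
```

```text
time_s: 8.18
ee_pos: [0.6029, -0.1985, 0.0841]
ee_rot: [180.0, -0.0, -172.7]
wrist_force: [-0.2, 0.1, -0.2]
finger_gap: 0.0001
8.175 jig mm [  49.2 -138.9] z 0.0841 yaw -172.72 F [-0.2  0.1 -0.2] gap 0.0001
tool shift cm [ 0.21 -0.01  5.96] spin rad -0.0
```

View pics/sc3.png

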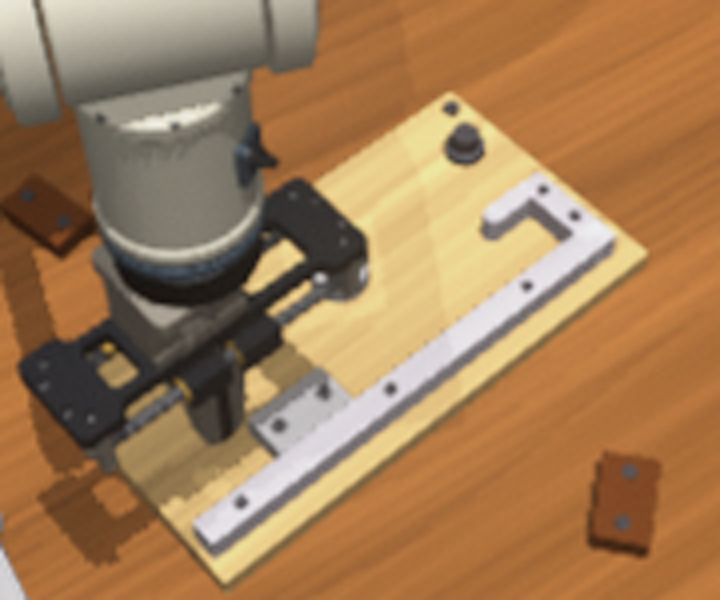

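Spacer flat along the rail (crop (300,410)), gripper beyond its −y end. Descend.

```bash
python3 -m pendant '[1,0.2,0,2,0, 1,0.2,0,4,0, 1,0.2,0,5.3,0, 1,0.2,0,5.9,0, 1,0.2,0,5.9,0]'
python3 - <<'E'
from h import *
state();im=read_camera("scene");cv2.imwrite("pics/sc4.png",im)
for p in([47,-109.5],[65,-79.5],[29,-109.5],[65,-109.5],[65,-49.5],[29,-49.5]):print(p,proj("scene",np.r_[j2w(np.array(p)/1000),.036])[0]*4-[760,600])
E
```

```text
time_s: 8.85
ee_pos: [0.6015, -0.1991, 0.0252]
ee_rot: [180.0, -0.0, -172.7]
wrist_force: [-0.0, -0.4, -0.1]
finger_gap: 0.0002
8.85 jig mm [  47.7 -139.3] z 0.0252 yaw -172.71 F [-0.  -0.4 -0.1] gap 0.0002
[47, -109.5] [260.07184091 433.41617788]
[65, -79.5] [315.70912643 424.56625329]
[29, -109.5] [242.06845944 414.5606972 ]
[65, -109.5] [278.37648615 452.59205385]
[65, -49.5] [352.1948821  397.18394197]
[29, -49.5] [315.50184221 360.89395291]
```

```bash
python3 -m pendant '[1,0,0.7,0,0, 1,0,1.2,0,0, 1,0,1.7,0,0, 1,0,2.3,0,0, 1,-0.03,2.9,0,0, 1,-0.04,3.5,0,0, 1,-0.05,4.1,0,0, 1,-0.06,4.7,0,0]'
python3 -m pendant '[1,-0.01,0.6,0,0, 1,-0.02,1.2,0,0, 1,-0.03,1.8,0,0, 1,-0.04,2.4,0,0, 1,-0.05,3,0,0, 1,-0.06,3.6,0,0, 1,-0.06,4.2,0,0, 1,-0.06,4.6,0,0]'
python3 - <<'E'
from h import *
state();im=read_camera("scene");cv2.imwrite("pics/sc5.png",cv2.resize(im[150:300,190:370],None,fx=4,fy=4,interpolation=2))
E
```

```text
time_s: 9.9
ee_pos: [0.5961, -0.1526, 0.0257]
ee_rot: [-180.0, -0.0, -172.7]
wrist_force: [-2.1, -6.2, 2.8]
finger_gap: 0.0001
time_s: 10.9
ee_pos: [0.5905, -0.1067, 0.0255]
ee_rot: [-180.0, -0.1, -172.7]
wrist_force: [-3.0, -4.8, 1.8]
finger_gap: 0.0002
10.9 jig mm [ 48.5 -46.3] z 0.0255 yaw -172.7 F [-3.  -4.8  1.8] gap 0.0002
```

View pics/sc5.png

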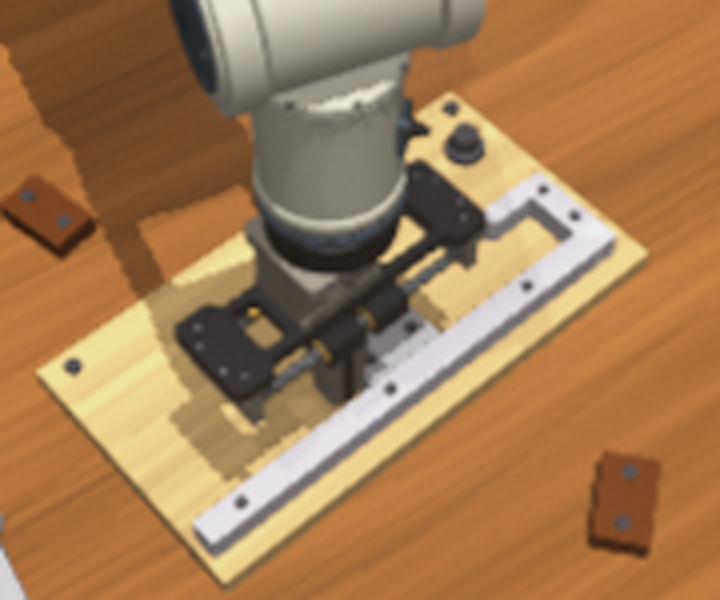

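The spacer (crop (405,345)) stays along the rail. The contact forces are small, with a slight press towards the rail. Continue.

```bash
python3 -m pendant '[1,0,0.6,0,0, 1,0,1.2,0,0, 1,0,1.8,0,0, 1,0,2.4,0,0, 1,0,3,0,0, 1,0,3.6,0,0, 1,0,4.2,0,0, 1,0,4.6,0,0]'
python3 - <<'E'
from h import *
state();im=read_camera("scene");cv2.imwrite("pics/sc6.png",cv2.resize(im[150:270,230:380],None,fx=5,fy=5,interpolation=2))
E
```

```text
time_s: 11.95
ee_pos: [0.5854, -0.0608, 0.0256]
ee_rot: [180.0, 0.0, -172.7]
wrist_force: [-1.1, -1.1, -1.3]
finger_gap: 0.0007
11.95 jig mm [49.2 -0. ] z 0.0256 yaw -172.7 F [-1.1 -1.1 -1.3] gap 0.0007
```

View pics/sc6.png

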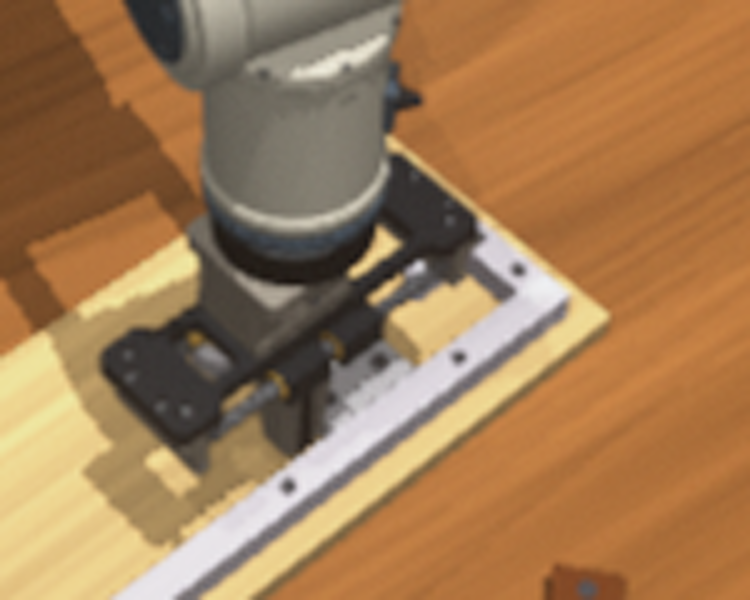

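The spacer (crop (365,380)) is flush with the rail, and the pocket mouth is ahead and clear. I continue, slowly at the end.

```bash
python3 -m pendant '[1,0,0.6,0,0, 1,0,1.2,0,0, 1,-0.02,1.8,0,0, 1,-0.02,2.4,0,0, 1,-0.03,3,0,0, 1,-0.03,3.6,0,0, 1,-0.03,4.2,0,0, 1,-0.03,4.6,0,0]'
python3 -m pendant '[1,0,0.4,0,0, 1,0,0.8,0,0, 1,0,1.1,0,0, 1,0,1.4,0,0, 1,0,1.6,0,0, 1,0,1.6,0,0]'
python3 - <<'E'
from h import *
state()
E
```

```text
time_s: 13.0
ee_pos: [0.5796, -0.0152, 0.0256]
ee_rot: [-180.0, -0.0, -172.7]
wrist_force: [-1.6, -2.9, 1.0]
finger_gap: 0.0008
time_s: 13.75
ee_pos: [0.5777, 0.0006, 0.0255]
ee_rot: [180.0, 0.0, -172.7]
wrist_force: [-1.3, -2.3, 1.0]
finger_gap: 0.0006
13.75 jig mm [49.5 61.8] z 0.0255 yaw -172.71 F [-1.3 -2.3  1. ] gap 0.0006
```

```bash
python3 -m pendant '[1,0,0.2,0,0, 1,0,0.3,0,0, 1,0,0.3,0,0]'|grep -E "ee_pos|wr";python3 -m pendant '[1,0,0.1,0,0, 1,0,0.1,0,0]'|grep -E "ee_pos|wr";python3 -m pendant '[1,0,0.1,0,0, 1,0,0.1,0,0]'|grep -E "ee_pos|wr"; python3 -c "
from h import *
state()"
```

```text
ee_pos: [0.5773, 0.0035, 0.0255]
wrist_force: [-1.4, -1.9, 0.6]
ee_pos: [0.5772, 0.0044, 0.0255]
wrist_force: [-0.8, -1.9, 0.5]
ee_pos: [0.5771, 0.0054, 0.0256]
wrist_force: [-2.0, -1.2, -0.2]
14.625 jig mm [49.5 66.6] z 0.0256 yaw -172.71 F [-2.  -1.2 -0.2] gap 0.0003
```

```bash
f(){ grep -E "ee_pos|wr"; }; python3 -m pendant '[1,0,0.1,0,0, 1,0,0.1,0,0]'|f;python3 -m pendant '[1,0,0.1,0,0, 1,0,0.1,0,0]'|f;python3 -m pendant '[1,0,0.1,0,0, 1,0,0.1,0,0]'|f; python3 -c "
from h import *
state()"
```

```text
ee_pos: [0.5769, 0.0063, 0.0256]
wrist_force: [-1.4, -1.7, 0.3]
ee_pos: [0.5769, 0.0073, 0.0256]
wrist_force: [-0.8, -1.3, 0.2]
ee_pos: [0.5767, 0.0084, 0.0256]
wrist_force: [-0.8, -1.0, 0.1]
15.375 jig mm [49.5 69.6] z 0.0256 yaw -172.71 F [-0.8 -1.   0.1] gap 0.0005
```

```bash
f(){ grep -E "ee_pos|wr"; }; python3 -m pendant '[1,0,0.1,0,0, 1,0,0.2,0,0, 1,0,0.2,0,0]'|f;python3 -m pendant '[1,0,0.1,0,0, 1,0,0.2,0,0, 1,0,0.2,0,0]'|f; python3 - <<'E'
from h import *
state();im=read_camera("scene");cv2.imwrite("pics/sc7.png",cv2.resize(im[150:270,230:380],None,fx=5,fy=5,interpolation=2))
E
```

```text
ee_pos: [0.5765, 0.0103, 0.0256]
wrist_force: [-1.4, -1.7, -0.6]
ee_pos: [0.5762, 0.0122, 0.0256]
wrist_force: [-0.7, -2.7, 0.3]
16.125 jig mm [49.4 73.5] z 0.0256 yaw -172.7 F [-0.7 -2.7  0.3] gap 0.001
```

View pics/sc7.png

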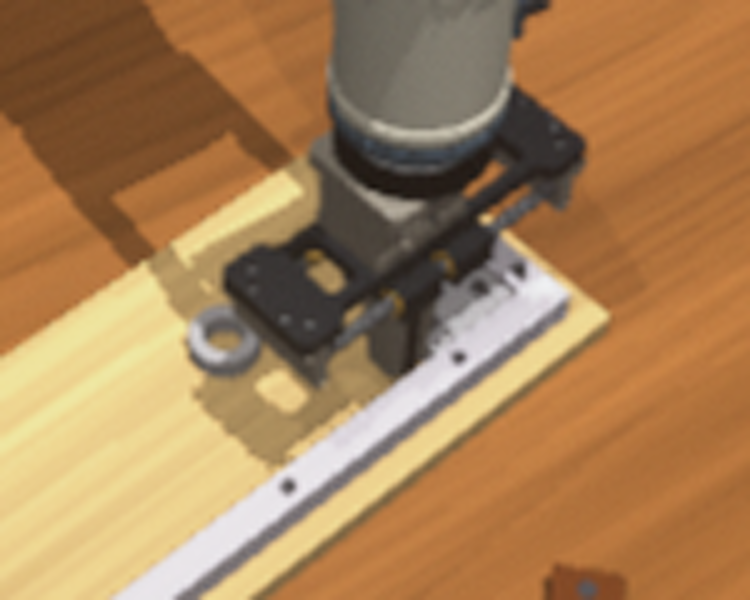

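The spacer is in the pocket (crop (470,300)) close to the stop, and the collar is untouched. I push until the force rises.

```bash
f(){ grep -E "ee_pos|wr"; }; python3 -m pendant '[1,0,0.1,0,0, 1,0,0.1,0,0]'|f;python3 -m pendant '[1,0,0.1,0,0, 1,0,0.1,0,0]'|f;python3 -m pendant '[1,0,0.1,0,0, 1,0,0.1,0,0]'|f;python3 -m pendant '[1,0,0.1,0,0, 1,0,0.1,0,0]'|f; python3 -c "
from h import *
state()"
```

```text
ee_pos: [0.5762, 0.0123, 0.0256]
wrist_force: [-0.8, -8.1, -1.2]
ee_pos: [0.5762, 0.0124, 0.0256]
wrist_force: [0.3, -13.5, 0.8]
ee_pos: [0.5762, 0.0125, 0.0257]
wrist_force: [0.1, -18.8, -0.2]
ee_pos: [0.5762, 0.0126, 0.0257]
wrist_force: [1.6, -24.4, -0.4]
17.175 jig mm [49.5 73.9] z 0.0257 yaw -172.61 F [  1.6 -24.4  -0.4] gap 0.0001
```

Firm stop at 24 N without motion. I retract along the rail, rise, and clear the view.

```bash
python3 -m pendant '[1,0,-0.5,0,0, 1,0,-1.5,0,0, 1,0,-3,0,0, 1,0,-3,-3,0, 1,0,-3,-8,0, 1,0,-3,-13,0, 1,0,-3,-18,0, 1,3,-3,-20,0]'|grep -E "ee_pos|wr"
python3 -m pendant '[1,4,4,0,0, 1,8,8,0,0, 1,12,12,0,0, 1,16,16,0,0, 1,18,20,0,0, 1,20,25,0,0, 1,20,30,0,0, 1,20,30,0,0]'
python3 - <<'E'
from h import *
state();im=read_camera("top");cv2.imwrite("pics/top9.png",im);cv2.imwrite("pics/top9c.png",cv2.resize(im[140:255,210:380],None,fx=4.5,fy=4.5,interpolation=2))
E
```

```text
ee_pos: [0.5523, -0.0178, 0.229]
wrist_force: [-0.9, 0.2, -0.6]
time_s: 19.18
ee_pos: [0.3131, 0.2573, 0.226]
ee_rot: [179.9, 0.0, -172.5]
wrist_force: [-1.2, -0.8, 0.8]
finger_gap: 0.0005
19.175 jig mm [-180.4  350.1] z 0.226 yaw -172.49 F [-1.2 -0.8  0.8] gap 0.0005
```

View pics/top9c.png

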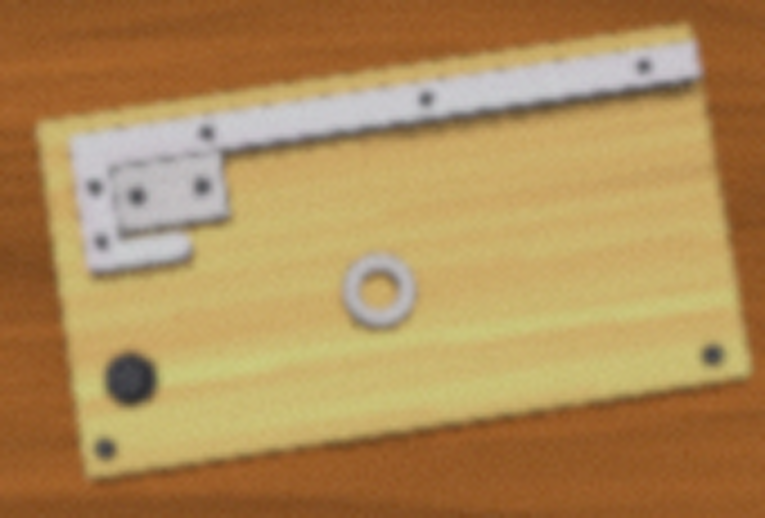

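```bash
python3 - <<'E'
from h import *
k=lambda P:np.array(P)/4.5+[210,140]-.39
p=[w2j(q[:2])*1000 for q in ray("top",k([[137,195],[202,186],[228,216],[120,233]]),.036)]
r=[w2j(q[:2])*1000 for q in ray("top",k([[207,132],[427,98],[644,66]]),.040)]
print("marks,front corners",np.round(p,1),"rail screws",np.round(r,1))
im=cv2.imread("pics/top9.png");im0=cv2.imread("pics/top0.png")
d=cv2.absdiff(im,im0).max(2)[140:255,210:380];ys,xs=np.where(d>60);print("changed px",[(xs.min()+210,ys.min()+140),(xs.max()+210,ys.max()+140)])
E
```

```text
marks,front corners [[ 48.4 132.9]
 [ 47.9  97.3]
 [ 29.5  85.7]
 [ 29.3 145. ]] rail screws [[  76.1   90.1]
 [  76.4  -30.5]
 [  76.3 -150.2]]
changed px [(np.int64(235), np.int64(174)), (np.int64(343), np.int64(216))]
```

The drill marks put the spacer centre at (48.1, 115.1) mm. The rail screws read about 1.2 mm high, so the corrected position is about (47, 115), which is home. Handing in.

```bash
python3 -c "
from h import *
print(close_job())"
```

```text
the job is handed in; nothing more can be done
None
```

I pushed the spacer straight across onto the rail with two fingertips, pressing until the force reached 11 N. I then slid it along the rail with the shut fingertips until it stopped dead against the end stop at 24 N. After that I retracted along the rail, rose clear and handed the job in at about 19 s of the 54 s allowed.

**Position:** the last top view puts the spacer's centre at about (47, 115) mm in the jig frame. This is after correcting a 1.2 mm bias seen on the rail screws. Its long side was parallel to the rail within about 1°.

**Surroundings:** the collar and bush look unmoved in that view. I compared before and after images only over the board, and the only changes ran between the spacer's old and new places. The arm ended about 0.2 m up, touching nothing.

**Disagreements:**
- The fingers met both stops 2 to 7 mm later than the gripper's outside sizes predicted. I take this to be tapered tips.
- Halfway through, corner positions I read off by eye in the scene view were several millimetres off my prediction. The contact force and the final top view settled it.

Handing in reports no verdict, so I have no result beyond these checks.

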